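# Bring the castle nut of the tumbler rest to its pin hole

### The job

One of the two swing-out tumbler rests on the bar has no split pin through its nut yet. Turn its brass castle nut clockwise, seen from above, to the next slot that lines up with the cross hole in the spindle, so that the hole is clear for the pin, and let go of it. Leave the rest that is already pinned alone, and do not knock the green tumbler that stands between the two.

Things in the scene. Friction and masses are not known exactly. Their poses are not given: they have to be found in the camera images.
- open_rest: Tumbler rest WITHOUT split pin, fixed to the bar. Grey foot 100 mm wide, 12 high; boss; steel arm along +x (30 wide, top at 48) to a saucer 76 mm wide centred 110 mm out, top 55. Vertical steel spindle 30 mm thick, top at 95, holds the brass castle nut. The 5 mm cross hole runs along this body's x at height 84; a red line on the spindle's end shows it. Origin: spindle axis at bar surface, z up.
- castle_nut (a joint): Turn of open_rest's brass nut about its spindle, rad, growing clockwise from above. Hexagon 46 mm over flats, 53 over corners, underside 51 and top 91 mm above the bar. Six slots 10.5 mm wide, 14 deep, open on top, one mid each flat. At 0 two slots (and flats) face along open_rest's x: lined up. Starts at -0.87 to -0.35, so 0 is the next slot. Stiff (0.15 N m), stays as left, does not rise.
- pinned_rest: The other rest, same shape and size, fixed; its nut is already locked by a steel split pin (about 80 mm overall, eye at the -x end) that sticks out of two slots along this body's x axis. Origin on its spindle's axis at the bar's surface, arm along +x, z up. To be left alone.
- tumbler: Loose open tumbler of thick green glass, 70 mm across the rim, 90 mm high, 5 mm wall, standing upright between the two rests. Origin: centre of its underside, z up. Two more such tumblers stand farther out to the sides.
Not all that is in view belongs to the job. What is shaped like the tumbler but blue, orange or purple is not meant.

How it is judged:
At the end, for the whole second after the job is handed in: The castle nut of the unpinned rest stands still with the next slot clockwise from its start in line with the cross hole, within 10 degrees (0.175 rad), and the tumbler between the rests stands upright within 20 mm of where it was (value of joint castle_nut between -0.175 and 0.175 rad and velocity of joint castle_nut between -0.05 and 0.05 rad/s and angle between tumbler's own z axis and vertical below 0.1 rad and distance of tumbler from where it was at the start of the episode below 0.02 m); the robot touches nothing.
It fails at once if the pinned rest was pushed or gripped (more than 5 N) (contact force between any of the fingers, the arm and pinned_rest above 5 N).
It fails at once if the tumbler between the rests was knocked (moved more than 20 mm or tipped) (distance of tumbler from where it was at the start of the episode above 0.02 m or angle between tumbler's own z axis and vertical above 0.3 rad).
It also fails if it takes over 35 s, if anything falls off the work surface, if the arm or the gripper's body presses on something with over 40 N, if the wrist force passes 120 N, or if a joint passes its speed limit or range.

### The arm

A 6-joint arm with a two-finger parallel gripper is mounted at the origin on the work surface. World frame = base frame: x ahead of the robot, y to its left, z up, the work surface at z = 0. Lengths are in m, angles in rad, forces in N, time in s.
With the tool pointing down it reaches from about 0.375 to 0.975 m from the base axis. Payload 3.8 kg.
Tool frame: the origin (TCP) lies at the very end of the fingers, on their centre line; the grasp point (between the pads) lies 19 mm behind it; z points along the fingers, y is the line along which they close (so a half turn about z gives the same grasp; the last joint's range is limited). The gripper opens to 85 mm and grips with 20 to 120 N. Pads are 22 mm wide; open, the fingers measure 114 mm over their backs; the gripper's body (76 mm by 85 mm) begins 54 mm behind the grasp point. The pads swing forward as they close: fully open they stand 13 mm farther back than shut.
Start: joints at [-1.324, 0.264, 1.604, -0, 1.274, -0.037], TCP at [0.189, -0.648, 0.231] pointing down, gripper open.
Joint ranges: [-2.63, 2.63], [-0.94, 2.18], [0.31, 2.57], [-1.31, 4.45], [0, 2.66], [-2.55, 2.55]. Speed limits (rad/s): [2.57, 2.57, 3.14, 3.14, 3.14, 3.14].

### API

Orientations are given as a rotation vector (axis times angle).
In Python, from workcell import read_state, read_camera, calibration, finish_job gives the robot as it stands.
- The arm moves only by the tool step_arm, never from a script. Its argument "commands" is a list of rows, each an object of numbers: "fingers": the gripper's target within -1 to 1 (shut at 1, half-way at 0, fully open at -1); "dx", "dy", "dz": the shift along the tool's x, y, z in m; "roll": the turn about the tool's z in degrees. In form: [{"fingers": .., "dx": .., "dy": .., "dz": .., "roll": ..}, ...]. A call has 1 to 8 rows; each row is the pose to reach, as a shift and turn from the pose commanded when the call began, along the tool's axes at that moment; what a row does not reach only later rows make up. A row lasts 1/8 s, in which the tool goes at most 62.5 mm and 10.7 degrees, less where a joint would pass 70% of its speed; a pose out of reach is approached as far as the arm can. A call with a gripper value outside its range is refused whole. The fingers move at their own pace and stop on an object; "squeeze" is the grip in N (left out, the last holds). Time passes only in rows, so rows that repeat a pose let the fingers close. It gives the time, the measured TCP pose, the force, the opening and the grip force at its end, in the units of the state.
- read_state(): the state, without advancing time (a new reading comes with each control period).
- read_camera(name): name is "side" or "top"; returns (picture, depth): 420x560x3 uint8, blue, green, red; 420x560 float32, m along the optical axis (not along the pixel's ray), 0 where there is no reading.
- calibration(name): a dict with "intrinsics" (3x3 intrinsics, pixels), "world_to_cam" (4x4, takes a point from world to camera coordinates). Camera axes: x right, y up, looking along -z (the intrinsics and any distortion apply to the point x, -y, -z); pixel columns grow to the right and rows downward; lengths in m; the calibration is good to about 2 mm. A picture is of the moment at which its call begins. calibration takes no time and is no camera call.
- finish_job(): hands the job in; it is judged then, once.
The state is a dict: "time": time; "q": joint angles; "joint_vel": joint speeds; "joint_torque": joint torques, N m; "tool_pos": TCP position; "tcp_rot": TCP orientation; "wrist_force": force on the tool from outside, world axes, zero at the start; "torque": the same for the moment, N m; "width": opening from 0.0 (shut) to 1.0 (fully open); "grip_force": force on a finger pad.
Only numpy, scipy, OpenCV 4.12 (cv2) and the standard library are available. Lean on these libraries where they do the work, as an engineer would, in place of code of your own. Each camera call takes 0.05 s, during which the arm holds its last target. There are 200 camera calls.

## Working session

There is one attempt and no reset: what is moved stays moved. The work goes in short steps, Python scripts to look and compute and a tool call to move; the robot and the scene stay as the last step left them, time stands still between calls to the robot, and variables do not carry over. Pictures are saved under pics/ and viewed, at most 10 in all, crops included, and the job is handed in when it is done.

Besides the shell and the picture viewer there is one more tool, called by a JSON object that holds its "fn" and its "kwargs". step_arm: Moves the arm, as the interface text tells. Its arguments: {"type":"object","properties":{"commands":{"type":"array","items":{"type":"object","properties":{"fingers":{"type":"number"},"dx":{"type":"number"},"dy":{"type":"number"},"dz":{"type":"number"},"roll":{"type":"number"}}}},"squeeze":{"type":"number"}},"required":["commands"]}

```bash
mkdir -p pics
python3 - <<'E'
from workcell import *
import cv2,numpy as np
for n in("top","side"):
    p,d=read_camera(n); cv2.imwrite(f"pics/{n}0.png",p); np.save(f"{n}_d.npy",d)
    c=calibration(n); print(n,c)
s=read_state();print({k:np.round(v,3) for k,v in s.items()})
E
```

```text
top {'intrinsics': array([[446.72193753,   0.        , 285.42338856],
       [  0.        , 446.72193753, 205.43965033],
       [  0.        ,   0.        ,   1.        ]]), 'world_to_cam': array([[ 2.92371830e-02, -9.99559411e-01,  5.11576328e-03,
        -6.77780292e-03],
       [ 9.78625270e-01,  2.96663776e-02,  2.03500583e-01,
        -5.87849950e-01],
       [-2.03562689e-01, -9.43368572e-04,  9.79061460e-01,
        -8.38356039e-01],
       [ 0.00000000e+00,  0.00000000e+00,  0.00000000e+00,
         1.00000000e+00]])}
side {'intrinsics': array([[389.97648466,   0.        , 284.25623053],
       [  0.        , 389.97648466, 214.93178714],
       [  0.        ,   0.        ,   1.        ]]), 'world_to_cam': array([[ 0.72676605, -0.68681061,  0.01011391, -0.41956127],
       [ 0.39121533,  0.42598741,  0.81577282, -0.27467465],
       [-0.56458983, -0.58891927,  0.57828403, -0.51791928],
       [ 0.        ,  0.        ,  0.        ,  1.        ]])}
{'time': np.float64(0.1), 'q': array([-1.324,  0.265,  1.605, -0.   ,  1.274, -0.037]), 'joint_vel': array([ 0.   ,  0.   , -0.002, -0.001,  0.   ,  0.   ]), 'joint_torque': array([-1.0000e-03, -5.1671e+01, -3.6859e+01, -0.0000e+00,  6.0000e-03,
       -0.0000e+00]), 'tool_pos': array([ 0.189, -0.647,  0.23 ]), 'tcp_rot': array([-3.108, -0.444,  0.   ]), 'wrist_force': array([ 0.122, -0.651, -1.024]), 'torque': array([-0.023,  0.033,  0.032]), 'grip_force': np.float64(0.0), 'width': np.float64(0.999)}
```

View pics/top0.png

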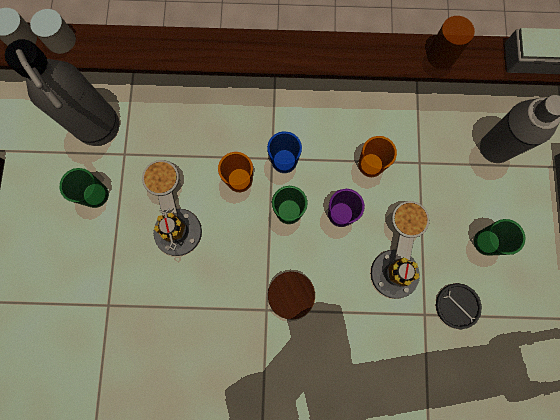

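View pics/side0.png

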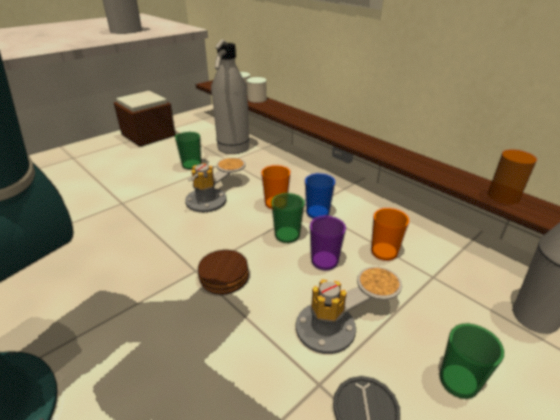

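The top view shows rests at about (172,230) and (402,272), with the green tumbler at (289,205). The left one seems to carry the pin, so I'll zoom in to check.

Run:
```python
import cv2,numpy as np
a=cv2.imread("pics/top0.png")
f=lambda x,y:cv2.resize(a[y-48:y+48,x-48:x+48],(390,390),interpolation=cv2.INTER_CUBIC)
cv2.imwrite("pics/z.png",np.hstack([f(172,225),f(400,260)]))
```

```text
(no output)
```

View pics/z.png

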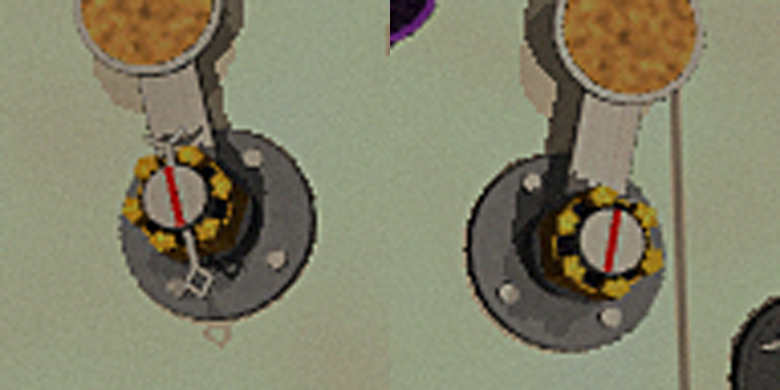

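The left rest is pinned: its eye is at crop (198,280). The right one, with no pin, is open_rest. Next I'll measure its axis, arm direction and nut phase.

```bash
cat > h.py <<'E'
from workcell import *
import cv2,numpy as np
def ray(n,uv,z):
    c=calibration(n);K=c["intrinsics"];T=c["world_to_cam"];R=T[:3,:3];o=-R.T@T[:3,3]
    uv=np.atleast_2d(uv).astype(float)
    d=np.c_[(uv[:,0]-K[0,2])/K[0,0],-(uv[:,1]-K[1,2])/K[1,1],-np.ones(len(uv))]@R
    return o+d*((z-o[2])/d[:,2])[:,None]
def pts(n,d):  # per-pixel world points
    c=calibration(n);K=c["intrinsics"];T=c["world_to_cam"]
    v,u=np.indices(d.shape)
    P=np.stack([(u-K[0,2])/K[0,0]*d,-(v-K[1,2])/K[1,1]*d,-d],-1)-T[:3,3]
    return P@T[:3,:3]
def cen(m,u0,v0,r,which="near"):
    k=np.zeros_like(m);cv2.circle(k,(u0,v0),r,255,-1);m=m&k
    v,u=np.nonzero(m);return np.c_[u,v]
def analyse(p,d,u0=404,v0=270):
    P=pts("top",d)
    hsv=cv2.cvtColor(p,cv2.COLOR_BGR2HSV)
    red=cv2.inRange(hsv,(0,150,90),(6,255,255))|cv2.inRange(hsv,(172,150,90),(180,255,255))
    r=cen(red,u0,v0,12); R=ray("top",r,.095)[:,:2]
    ctr=(R.max(0)+R.min(0))/2; m=R.mean(0); w,V=np.linalg.eigh(np.cov(R.T)); rd=V[:,1]*np.sign(V[0,1])
    print("red n",len(r),"centre",m,ctr,"dir deg",np.degrees(np.arctan2(rd[1],rd[0])))
    sau=cv2.inRange(hsv,(8,80,70),(22,255,255)); s=cen(sau,410,218,20)
    el=cv2.minEnclosingCircle(s.astype(np.float32)); S=ray("top",np.r_[el[0]],.055)[0,:2]
    e=S-m; print("saucer",S,"dist",np.hypot(*e),"deg",np.degrees(np.arctan2(e[1],e[0])))
    br=cv2.inRange(hsv,(20,120,120),(34,255,255)); b=cen(br,u0,v0,22)
    B=ray("top",b,.091)[:,:2]-m; rr=np.hypot(*B.T); ok=(rr>.017)&(rr<.029); 
    th=np.arctan2(B[:,1],B[:,0])[ok]; ph=np.degrees(np.angle(np.exp(6j*th).mean()))/6
    print("teeth n",ok.sum(),"coherence",abs(np.exp(6j*th).mean()),"corner deg mod60",ph)
    z=P[b[:,1],b[:,0],2]; print("nut z max",np.percentile(z,[50,90]))
    return m
E
python3 - <<'E'
from h import *
p=cv2.imread("pics/top0.png");d=np.load("top_d.npy");analyse(p,d)
P=pts("top",d)
print("bar z",np.median(P[330:350,380:400,2]), P[270,404],P[218,410])
hsv=cv2.cvtColor(p,cv2.COLOR_BGR2HSV)
g=cv2.inRange(hsv,(60,100,40),(85,255,255))
for n,(u,v) in {"green":(289,205),"purple":(345,207)}.items():
    q=P[v-20:v+21,u-20:u+21].reshape(-1,3);q=q[q[:,2]>.08];print(n,q.min(0),q.max(0))
E
```

```text
red n 28 centre [ 0.46197797 -0.21999473] [ 0.46181491 -0.22033226] dir deg -11.864536537178681
saucer [ 0.57332929 -0.24115338] dist 0.11334375347337215 deg -10.758907596126123
teeth n 143 coherence 0.5501039472950476 corner deg mod60 6.46371895769662
nut z max [0.09115682 0.09327187]
bar z 0.00046766975625237375 [ 0.46329347 -0.21487813  0.09796102] [ 0.57036734 -0.24053908  0.05671361]
green [ 0.40482497 -0.03121358  0.08006921] [0.62166646 0.03726506 0.94046457]
purple [ 0.40482497 -0.14194599  0.08005654] [0.61892528 0.00987368 0.94046457]
```

open_rest's axis is at about (0.4625, -0.220), with its arm at -11.3° and corners at 6.5° mod 60. The nut is therefore at about -48° and needs about 48° clockwise. I'll hover first with the closing line along the flat normal at -83.5°.

{"fn": "step_arm", "kwargs": {"commands": [{"fingers":-1,"dx":0.382,"dy":-0.334,"dz":0,"roll":10},{"fingers":-1,"dx":0.382,"dy":-0.334,"dz":0,"roll":10},{"fingers":-1,"dx":0.382,"dy":-0.334,"dz":0,"roll":10},{"fingers":-1,"dx":0.382,"dy":-0.334,"dz":0,"roll":10},{"fingers":-1,"dx":0.382,"dy":-0.334,"dz":0,"roll":10},{"fingers":-1,"dx":0.382,"dy":-0.334,"dz":0,"roll":10},{"fingers":-1,"dx":0.382,"dy":-0.334,"dz":0,"roll":10},{"fingers":-1,"dx":0.382,"dy":-0.334,"dz":0,"roll":10}], "squeeze": 60}}

```text
time: 1.1
tool_pos: [0.4587, -0.2247, 0.231]
tcp_rot: [-3.137, -0.171, 0.0]
wrist_force: [0.8, -1.4, -1.0]
width: 1.006
grip_force: 0.0
```

{"fn": "step_arm", "kwargs": {"commands": [{"fingers":-1},{"fingers":-1}]}}

```text
invalid input
```

```bash
cat >> h.py <<'E'
def where(c=(.4625,-.22),goal=-131.3):
    from scipy.spatial.transform import Rotation as Ro
    s=read_state();R=Ro.from_rotvec(s["tcp_rot"]).as_matrix();t=np.array(s["tool_pos"])
    print("t",s["time"],"tcp",t,"ydeg",np.degrees(np.arctan2(R[1,1],R[0,1])),"zaxis",R[:,2],"q",s["q"])
    print("shift xy in tool",(R.T@(np.r_[c,t[2]]-t)).round(4),"F",s["wrist_force"],"w",s["width"],"g",s["grip_force"])
E
python3 - <<'E'
from h import *
where()
p,d=read_camera("side");cv2.imwrite("pics/s1.png",p)
# triangulate red line: side view at z=.095
a=cv2.imread("pics/side0.png");hsv=cv2.cvtColor(a,cv2.COLOR_BGR2HSV)
red=cv2.inRange(hsv,(0,130,80),(6,255,255))|cv2.inRange(hsv,(172,130,80),(180,255,255))
r=cen(red,329,288,14);print(len(r),ray("side",r.mean(0),.095))
E
```

```text
t 1.1 tcp [ 0.45870869 -0.22470196  0.23100407] ydeg -83.74966252336239 zaxis [-9.34675883e-05 -4.79131853e-06 -9.99999996e-01] q [-5.04234727e-01 -4.90341731e-02  1.94923810e+00 -5.21555612e-05
  1.24146825e+00  9.57489500e-01]
shift xy in tool [ 0.0043 -0.0043 -0.    ] F [ 0.81751599 -1.39329191 -1.0281605 ] w 1.0056096830504437 g 0.0
30 [[ 0.45892702 -0.22097876  0.095     ]]
```

View pics/s1.png

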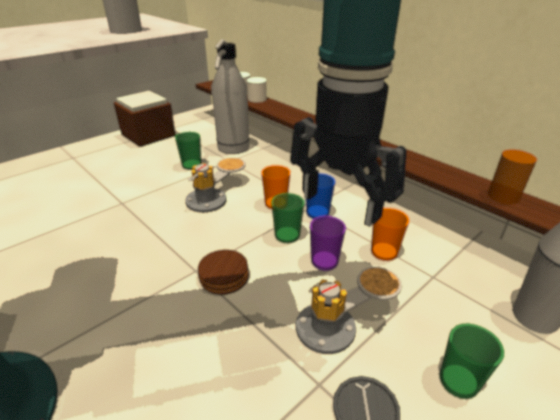

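The side view shows the gripper above the rest (nut at (328,300)). I'll let it settle and then correct.

{"fn": "step_arm", "kwargs": {"commands": [{"fingers":-1,"dx":0,"dy":0,"dz":0,"roll":0},{"fingers":-1,"dx":0,"dy":0,"dz":0,"roll":0}]}}

```text
time: 1.4
tool_pos: [0.4576, -0.2272, 0.2309]
tcp_rot: [3.137, 0.171, -0.001]
wrist_force: [-0.3, 0.9, -0.4]
width: 1.001
grip_force: 0.0
```

```bash
python3 -c "
from h import *
where((.4615,-.2203))"
```

```text
t 1.4 tcp [ 0.45760917 -0.22723506  0.23094677] ydeg -83.7564995639121 zaxis [-9.13169816e-04 -2.22507776e-04 -9.99999558e-01] q [-5.09218985e-01 -4.82860552e-02  1.94863212e+00 -6.75650962e-04
  1.24193550e+00  9.52826191e-01]
shift xy in tool [ 0.0046 -0.0065 -0.    ] F [-0.31676839  0.86715399 -0.37926296] w 1.000910686445947 g 0.0
```

Correct in xy and go down to TCP z of about 0.062.

{"fn": "step_arm", "kwargs": {"commands": [{"fingers":-1,"dx":0.0045,"dy":-0.0065,"dz":0.04,"roll":0},{"fingers":-1,"dx":0.0045,"dy":-0.0065,"dz":0.09,"roll":0},{"fingers":-1,"dx":0.0045,"dy":-0.0065,"dz":0.12,"roll":0},{"fingers":-1,"dx":0.0045,"dy":-0.0065,"dz":0.14,"roll":0},{"fingers":-1,"dx":0.0045,"dy":-0.0065,"dz":0.155,"roll":0},{"fingers":-1,"dx":0.0045,"dy":-0.0065,"dz":0.168,"roll":0},{"fingers":-1,"dx":0.0045,"dy":-0.0065,"dz":0.168,"roll":0},{"fingers":-1,"dx":0.0045,"dy":-0.0065,"dz":0.168,"roll":0}]}}

```text
time: 2.4
tool_pos: [0.4625, -0.2201, 0.064]
tcp_rot: [3.136, 0.171, 0.002]
wrist_force: [0.2, 0.4, -0.3]
width: 1.003
grip_force: 0.0
```

```bash
python3 -c "
from h import *
where((.4615,-.2203))"
```

```text
t 2.4 tcp [ 0.46251607 -0.22014999  0.06398011] ydeg -83.74818864388833 zaxis [ 1.08762632e-03 -6.12177894e-04 -9.99999221e-01] q [-4.92863081e-01  1.26488034e-01  2.10380904e+00 -3.12932226e-05
  9.10047751e-01  9.68837374e-01]
shift xy in tool [-0.001  0.    -0.   ] F [ 0.17613235  0.41544297 -0.28168267] w 1.0030963008061458 g 0.0
```

Close on the flats.

{"fn": "step_arm", "kwargs": {"commands": [{"fingers":0.3,"dx":0,"dy":0,"dz":0,"roll":0},{"fingers":0.3,"dx":0,"dy":0,"dz":0,"roll":0},{"fingers":0.3,"dx":0,"dy":0,"dz":0,"roll":0},{"fingers":0.3,"dx":0,"dy":0,"dz":0,"roll":0},{"fingers":0.3,"dx":0,"dy":0,"dz":0,"roll":0},{"fingers":0.3,"dx":0,"dy":0,"dz":0,"roll":0}], "squeeze": 60}}

```text
time: 3.15
tool_pos: [0.4626, -0.2209, 0.0645]
tcp_rot: [3.134, 0.173, 0.002]
wrist_force: [-2.9, -5.0, 6.6]
width: 0.525
grip_force: 63.1
```

It's gripping at about 45 mm, so on the flats, with low wrist force. Now I'll turn 47.5° clockwise.

{"fn": "step_arm", "kwargs": {"commands": [{"fingers":0.3,"dx":0,"dy":0,"dz":0,"roll":8},{"fingers":0.3,"dx":0,"dy":0,"dz":0,"roll":16},{"fingers":0.3,"dx":0,"dy":0,"dz":0,"roll":24},{"fingers":0.3,"dx":0,"dy":0,"dz":0,"roll":32},{"fingers":0.3,"dx":0,"dy":0,"dz":0,"roll":40},{"fingers":0.3,"dx":0,"dy":0,"dz":0,"roll":47.5},{"fingers":0.3,"dx":0,"dy":0,"dz":0,"roll":47.5},{"fingers":0.3,"dx":0,"dy":0,"dz":0,"roll":47.5}]}}

```text
time: 4.15
tool_pos: [0.4624, -0.2218, 0.0645]
tcp_rot: [2.938, -1.105, 0.004]
wrist_force: [-3.5, -8.0, 5.2]
width: 0.524
grip_force: 62.9
```

```bash
python3 -c "
from h import *
where((.4615,-.2203))"
```

```text
t 4.15 tcp [ 0.46240021 -0.22175943  0.06446759] ydeg -131.22016738462898 zaxis [ 0.00110585 -0.00359458 -0.99999293] q [-0.49396242  0.12605508  2.10321828 -0.00334554  0.90964407  1.79830911]
shift xy in tool [-0.0016 -0.0005 -0.    ] F [-3.50740852 -7.98361025  5.15962509] w 0.523659670526135 g 62.948614060878754
```

Now release, rise straight up and move back clear of the camera's line.

{"fn": "step_arm", "kwargs": {"commands": [{"fingers":-1,"dx":0,"dy":0,"dz":0,"roll":0},{"fingers":-1,"dx":0,"dy":0,"dz":0,"roll":0},{"fingers":-1,"dx":0,"dy":0,"dz":0,"roll":0},{"fingers":-1,"dx":0,"dy":0,"dz":0,"roll":0},{"fingers":-1,"dx":0,"dy":0,"dz":-0.03,"roll":0},{"fingers":-1,"dx":0,"dy":0,"dz":-0.08,"roll":0},{"fingers":-1,"dx":0,"dy":0,"dz":-0.13,"roll":0},{"fingers":-1,"dx":0,"dy":0,"dz":-0.17,"roll":0}]}}

```text
time: 5.15
tool_pos: [0.4624, -0.2197, 0.2356]
tcp_rot: [2.94, -1.106, 0.003]
wrist_force: [1.0, 0.2, 0.3]
width: 0.995
grip_force: 0.0
```

```bash
python3 -c "
from h import *
where((.25,-.55))"
```

```text
t 5.15 tcp [ 0.46238441 -0.21972353  0.23557646] ydeg -131.23044489622143 zaxis [ 1.71147084e-03 -7.19507135e-04 -9.99998277e-01] q [-4.92385957e-01 -5.11812034e-02  1.94275447e+00  1.84549737e-04
  1.24817110e+00  1.79795955e+00]
shift xy in tool [ 5.800e-02  3.884e-01 -1.000e-04] F [0.98324487 0.16309276 0.31129269] w 0.9954173187989878 g 0.0
```

{"fn": "step_arm", "kwargs": {"commands": [{"fingers":-1,"dx":0.058,"dy":0.388,"dz":0,"roll":0},{"fingers":-1,"dx":0.058,"dy":0.388,"dz":0,"roll":0},{"fingers":-1,"dx":0.058,"dy":0.388,"dz":0,"roll":0},{"fingers":-1,"dx":0.058,"dy":0.388,"dz":0,"roll":0},{"fingers":-1,"dx":0.058,"dy":0.388,"dz":0,"roll":0},{"fingers":-1,"dx":0.058,"dy":0.388,"dz":0,"roll":0},{"fingers":-1,"dx":0.058,"dy":0.388,"dz":0,"roll":0},{"fingers":-1,"dx":0.058,"dy":0.388,"dz":0,"roll":0}]}}

```text
time: 6.15
tool_pos: [0.2493, -0.5499, 0.2328]
tcp_rot: [-2.938, 1.109, 0.001]
wrist_force: [0.9, 0.3, 1.0]
width: 1.003
grip_force: 0.0
```

Run:
```python
from h import *
p,d=read_camera("top");analyse(p,d)
f=lambda x,y:cv2.resize(p[y-48:y+48,x-48:x+48],(390,390),interpolation=cv2.INTER_CUBIC)
cv2.imwrite("pics/z2.png",np.hstack([f(289,205),f(400,260)]))
```

```text
red n 29 centre [ 0.46222752 -0.21998023] [ 0.46181491 -0.22033226] dir deg -11.46292673360139
saucer [ 0.57364707 -0.24097127] dist 0.11337963498044867 deg -10.669265203629736
teeth n 141 coherence 0.5533423151616041 corner deg mod60 19.154703860332532
nut z max [0.09116829 0.0937174 ]
```

View pics/z2.png

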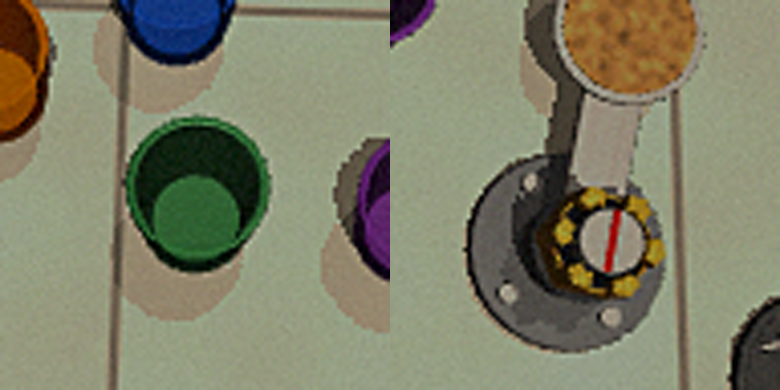

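The slots at crop (618,195) and (605,288) now line up with the red line, and the corner phase is 19.2° against the wanted 18.7°. The green tumbler is undisturbed.

```bash
python3 -c "
from workcell import *
print(finish_job())"
```

```text
the job is handed in; nothing more can be done
None
```

I turned the unpinned rest's castle nut about 47.5° clockwise to the next slot; by camera it lines up with the cross hole to within about 1°. The nut is released, the pinned rest and green tumbler are undisturbed, and the job is handed in, though the hand-in returned no verdict.

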